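# Fit the keyed sanding sleeve on the bench spindle sander

## Robot

A 6-joint arm with a two-finger parallel gripper is mounted at the origin on the work surface. World frame = base frame: x ahead of the robot, y to its left, z up, the work surface at z = 0. Lengths are in mm, angles in degrees, forces in N, time in s.
With the tool pointing down it reaches from about 300 to 850 mm from the base axis. Payload 4.2 kg.
Tool frame: the origin (TCP) lies on the centre line of the jaws, within the pads' length; the fingertips stand 14 mm ahead of it and the grasp point (between the pads) lies 5 mm behind it; z points along the fingers, y is the line along which they close (so a half turn about z gives the same grasp; the last joint's range is limited). The gripper opens to 91 mm and grips with 3 to 60 N. Pads are 32 mm wide; open, the fingers measure 118 mm over their backs; the gripper's body (76 mm by 178 mm) begins 60 mm behind the grasp point.
Start: joints at [-69.557, 18.312, 89.639, -0, 72.044, -1.146], TCP at [211.573, -534.676, 227.976] pointing down, gripper open.
Joint ranges: [-177.97, 177.97], [-48.28, 115.42], [12.27, 149.76], [-77.06, 257.06], [2.81, 150.46], [-146.56, 146.56]. Speed limits (degrees/s): [147.25, 147.25, 180, 180, 180, 180].

## Interface

Orientations are given as [roll, pitch, yaw] about the fixed x, y, z axes, in that order (R = Rz(yaw) Ry(pitch) Rx(roll)).
In Python, from workcell import * gives the robot as it stands. The module is installed in compiled form; this text tells all that it offers.
- The arm moves only by the shell command python3 -m crank 'ROWS' [FORCE]. ROWS is JSON, a list of rows, each an object of numbers: "grip": the finger opening in m, from 0 to 0.0912; "x", "y", "z": the shift along the tool's x, y, z in m; "yaw": the turn about the tool's z in rad. In form: [{"grip": .., "x": .., "y": .., "z": .., "yaw": ..}, ...]. A call has exactly 5 rows; each row is the pose to reach, as a shift and turn from the pose commanded when the call began, along the tool's axes at that moment; what a row does not reach only later rows make up. A row lasts 1/12 s, in which the tool goes at most 41.7 mm and 7.16 degrees, less where a joint would pass 70% of its speed; a pose out of reach is approached as far as the arm can. A call with a gripper value outside its range is refused whole. The fingers move at their own pace and stop on an object; FORCE is the grip in N (left out, the last holds). Time passes only in rows, so rows that repeat a pose let the fingers close, or fill a call up. It gives the time, the measured TCP pose, the force, the opening and the grip force at its end, in the units of the state.
- state(): the state, without advancing time (a new reading comes with each control period).
- grab_frame(name): name is "scene" or "side" or "wrist"; returns the picture (420x560x3 uint8, red, green, blue); there is no depth.
- camera_model(name): a dict with "intrinsics" (3x3 intrinsics, pixels), "R" (3x3) and "t" (3): a world point X has camera coordinates R X + t. Camera axes: x right, y down, z forward; pixel columns grow to the right and rows downward; lengths in mm; the calibration is good to about 2 mm. The wrist camera is an equidistant fisheye: a pixel r from the principal point sees the ray r / f radians off the axis. A picture is of the moment at which its call begins: read the wrist's pose just before it. camera_model takes no time and is no camera call; for the wrist camera it gives the pose at the moment of the call.
- job_done(): hands the job in; it is judged then, once.
The state is a dict: "time_s": time; "qpos": joint angles; "qvel": joint speeds; "effort": joint torques, N m; "ee_pos": TCP position; "ee_rot": TCP orientation; "force": force on the tool from outside, world axes, zero at the start; "torque": the same for the moment, N m; "gripper_width": finger opening in mm; "gripper_force": force on a finger pad.
Only numpy, scipy, OpenCV 4.12 (cv2) and the standard library are available. Lean on these libraries where they do the work, as an engineer would, in place of code of your own. Each camera call takes 0.05 s, during which the arm holds its last target. There are 200 camera calls.

## Task

Take the red sanding sleeve off its slanted peg, slide it notched end down over the sander's upright drum, and turn it by feel until its notches drop over the drive pin and it sits fully home and flush on the steel plate, then let go. Lower it gently under control, never letting it fall or forcing it, and leave the grey sleeve and the other things on the bench where they are.

Things in the scene. Friction and masses are not known exactly. Their poses are not given: they have to be found in the camera images.
- red_sleeve: Brick-red sanding sleeve: rigid tube 110 mm long, outer diameter 52 mm, bore 41 mm, about 0.25 kg. Origin at the centre of its notched end (bright aluminium teeth); z runs along the tube to the plain end. Four notches, 12 mm wide and 15 mm deep, lie on its own +x, -x, +y and -y. Starts on a slanted peg, notched end down, z axis 30 degrees from vertical.
- red_sleeve_top (a point): Centre of the red sleeve's plain upper end, 110 mm from its origin along its z axis. Grip the tube across its diameter near this end. The sleeve has 2 to 3 mm of play round the peg; drawn 70 mm along its z axis it is clear of the peg.
- grey_sleeve: Grey sleeve of the same shape and size on the neighbouring peg, 120 mm beside (which of the two pegs it has varies). To be left alone.
- rack: Fixed plywood rack 110 x 250 mm, with a board sloping 30 degrees and two wooden pegs, 36 mm in diameter and 65 mm long, square to the board. Origin on the bench under its middle, z up. The pegs lean to its -x side (their axis is (-0.5, 0, 0.866) in its frame) and leave the board at (0, +-60, 60) mm.
- sander: Fixed steel top plate of the sander, 260 x 240 x 18 mm; origin at the centre of its underside on the bench, z up. The upright drum stands at its centre. On its +x edge stand a yellow switch box and a black dust nozzle, up to 59 mm above the bench, nearest face 75 mm from the drum axis.
- seat (a point): Point on the drum's axis level with the plate's top face, 18 mm above the bench: the place of the sleeve's origin when fully home. A brass drive pin 8 mm thick crosses the drum, its axis 8 mm above the plate, round ends out to 28 mm from the drum's axis. The pin's direction differs each time and is not reported; a brake keeps the drum from turning.
- nose (a point): Centre of the drum's flat top, 107 mm above the plate. The black drum is 38 mm in diameter up to 95 mm above the plate, then tapers to 24 mm at the top. A sleeve whose notches miss the pin rests on it, its origin 12 mm above the plate; a notch comes round every 90 degrees and drops over the pin when within about 5 degrees of it.
- sanding_block: Cork block 100 x 60 x 35 mm, bystander. Origin at the centre of its underside.
- glue_bottle: White bottle, diameter 64, 130 mm tall, bystander. Origin at the centre of its underside.
- varnish_jar: Amber jar, diameter 60, 80 mm tall, bystander. Origin at the centre of its underside.
- brush: Brush 200 mm long lying on the bench, bystander.
- hammer: Hammer 280 mm long lying on the bench, bystander.
- offcut: Dark wood offcut 160 x 50 x 30 mm, bystander. Origin at the centre of its underside.

How it is judged (in metres and radians):
On the way, in this order (a step that is already met when the one before it is completed fails the run):
1. the red sleeve is drawn clear of its peg (distance between red_sleeve and rack above 0.16 m), for 0.1 s.
2. the red sleeve is on the drum, upright, notched end down, more than 5 mm short of home (horizontal distance between red_sleeve and seat below 0.006 m and z of red_sleeve in the frame of sander between 0.023 and 0.095 m and angle between red_sleeve's own z axis and vertical below 0.08 rad), for 0.1 s.
At the end, for the whole second after the job is handed in: The red sleeve stands on the drum, notched end down, upright within 0.04 rad, centred within 4 mm and its lower end within 4 mm of the plate, at rest; the grey sleeve is within 20 mm and the other bench things within 30 mm of where they started (horizontal distance between red_sleeve and seat below 0.004 m and z of red_sleeve in the frame of sander below 0.022 m and angle between red_sleeve's own z axis and vertical below 0.04 rad and linear speed of red_sleeve below 0.01 m/s and angular speed of red_sleeve below 0.1 rad/s and distance of grey_sleeve from where it was at the start of the episode below 0.02 m and distance of each of sanding_block, glue_bottle, varnish_jar, brush, hammer, offcut from where it was at the start of the episode below 0.03 m); the robot touches nothing.
It fails at once if the red sleeve falls down the drum (faster than 0.7 m/s near its axis) (linear speed of red_sleeve above 0.7 m/s and horizontal distance between red_sleeve and seat below 0.012 m and z of red_sleeve in the frame of sander below 0.13 m).
It fails at once if the red sleeve is forced on the sander with more than 60 N (contact force between red_sleeve and sander above 60 N).
It fails at once if the grey sleeve is taken from its peg or shoved (more than 30 mm) (distance of grey_sleeve from where it was at the start of the episode above 0.03 m).
It fails at once if another thing on the bench is pushed away (more than 50 mm) (distance of any of sanding_block, glue_bottle, varnish_jar, brush, hammer, offcut from where it was at the start of the episode above 0.05 m).
It also fails if it takes over 72 s, if anything falls off the work surface, if the arm or the gripper's body presses on something with over 40 N, if the wrist force passes 120 N, or if a joint passes its speed limit or range.

## Working session

There is one attempt and no reset: what is moved stays moved. The work goes in short steps, Python scripts to look and compute and a shell command to move; the robot and the scene stay as the last step left them, time stands still between calls to the robot, and variables do not carry over. Pictures are saved under pics/ and viewed, at most 10 in all, crops included, and the job is handed in when it is done.

```bash
mkdir -p pics; ls
python3 - <<'E'
from workcell import *
import cv2
for n in ("scene","side"):
    cv2.imwrite(f"pics/{n}0.png",grab_frame(n)[:,:,::-1])
    m=camera_model(n);print(n,m["intrinsics"],m["R"],m["t"])
print(state())
E
```

```text
pics
scene [[464.47234544   0.         281.41462462]
 [  0.         464.47234544 207.08032158]
 [  0.           0.           1.        ]] [[-0.49600855  0.86820341  0.01408432]
 [ 0.64815579  0.38099054 -0.65934838]
 [-0.5778145  -0.3179136  -0.75170563]] [ 303.48310916 -271.05308936 2042.22599546]
side [[431.34327824   0.         289.07443005]
 [  0.         431.34327824 211.71631009]
 [  0.           0.           1.        ]] [[-0.9959494  -0.08781704  0.01931235]
 [-0.07906074  0.75297554 -0.6532819 ]
 [ 0.04282755 -0.65216256 -0.75686841]] [ 572.22236302  155.70805119 1255.08245343]
{'time_s': 0.1, 'qpos': array([-6.95542247e+01,  1.83482054e+01,  8.96974628e+01, -1.53455271e-03,
        7.20427293e+01, -1.14436833e+00]), 'qvel': array([-0.08259768, -0.10029465, -0.22821127,  0.07798974, -0.03271173,
        0.03067959]), 'effort': array([-5.87077011e-04, -4.13334203e+01, -2.32509774e+01,  7.29553937e-02,
        4.22170619e-02, -5.03237311e-05]), 'ee_pos': array([ 211.44513313, -534.27389785,  227.21528088]), 'ee_rot': array([-1.79911591e+02, -3.06667867e-04,  2.15906176e+01]), 'force': array([-0.65371031, -0.20568083,  0.03725706]), 'torque': array([-0.03113456, -0.03398795,  0.00461363]), 'gripper_force': 0.0, 'gripper_width': 91.38080318424753}
```

View pics/scene0.png

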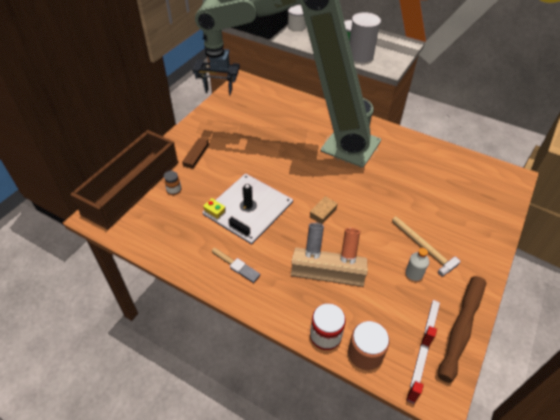

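View pics/side0.png

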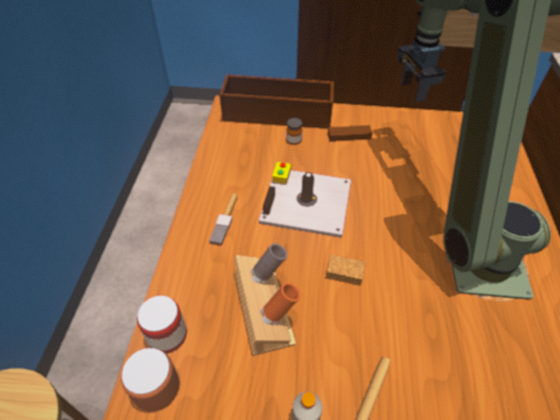

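The scene shows the red sleeve at scene (351,245) / side (281,302), with the grey one beside it. The drum top is at scene (247,187) / side (308,175). I'll fit the red tube's silhouette and triangulate the drum.

```bash
cat > h.py <<'E'
from workcell import *
import cv2, numpy as np
from scipy.optimize import least_squares, minimize
def proj(m,X):
    X=np.atleast_2d(X)@np.array(m["R"]).T+np.array(m["t"]); K=np.array(m["intrinsics"])
    return np.c_[X[:,0]/X[:,2]*K[0,0]+K[0,2],X[:,1]/X[:,2]*K[1,1]+K[1,2]]
def wproj(m,X):
    X=np.atleast_2d(X)@np.array(m["R"]).T+np.array(m["t"]); K=np.array(m["intrinsics"])
    rho=np.hypot(X[:,0],X[:,1]);th=np.arctan2(rho,X[:,2])
    return np.c_[K[0,2]+K[0,0]*th*X[:,0]/rho,K[1,2]+K[1,1]*th*X[:,1]/rho]
def tri(ms,ps,fs,x0=(500,0,100)):
    return least_squares(lambda X:np.concatenate([(f(m,X)[0]-p) for m,p,f in zip(ms,ps,fs)]),x0)
def tube(o,ax,L=110,r=26,n=48):
    ax=np.array(ax)/np.linalg.norm(ax); u=np.cross(ax,[0.3,1,0.2]);u/=np.linalg.norm(u);v=np.cross(ax,u)
    a=np.linspace(0,2*np.pi,n,endpoint=False);c=r*(np.cos(a)[:,None]*u+np.sin(a)[:,None]*v)
    return np.r_[o+c,o+c+L*ax]
def redmask(im):
    h=cv2.cvtColor(im,cv2.COLOR_RGB2HSV)
    return h
E
python3 - <<'E'
from h import *
ms=[camera_model("scene"),camera_model("side")]
for n,a,b in [("drumtop",(247,187),(308,175)),("redtop",(352,234),(289,291)),("redbot",(349,258),(272,314)),("greytop",(316,229),(275,252)),
  ("c1",(246,177),(351,180)),("c2",(292,203),(345,232)),("c3",(250,239),(262,222)),("c4",(203,208),(285,171))]:
    r=tri(ms,[a,b],[proj,proj]);print(n,r.x.round(),round(r.cost,2))
for n,(x0,x1,y0,y1) in (("scene",(190,380,160,300)),("side",(220,380,150,360))):
    im=cv2.imread(f"pics/{n}0.png"); c=im[y0:y1,x0:x1]
    s=4 if n=="scene" else 3
    c=cv2.resize(c,None,fx=s,fy=s,interpolation=cv2.INTER_CUBIC)
    c=c[:600,:800]; cv2.imwrite(f"pics/{n}crop.png",c); print(c.shape)
im=cv2.imread("pics/side0.png");print(im[302,275:290:3],im[330,300],im[350,330])
E
```

```text
drumtop [ 537. -191.  121.] 0.43
redtop [559. 232. 147.] 3.67
redbot [597. 251.  65.] 1.0
greytop [603. 123. 148.] 1.21
c1 [ 393. -296.    5.] 4.57
c2 [413. -73.  -3.] 11.14
c3 [666. -97.   3.] 2.63
c4 [ 618. -346.  -13.] 0.49
(560, 760, 3)
(600, 480, 3)
[[ 46  91 175]
 [ 49  90 172]
 [ 46  84 167]
 [ 40  79 158]
 [ 42  78 150]] [ 56 127 213] [ 60 135 225]
```

```bash
python3 -m crank '[{"grip":0.09,"x":0.025,"y":-0.015,"z":-0.010},{"grip":0.09,"x":0.05,"y":-0.03,"z":-0.02},{"grip":0.09,"x":0.075,"y":-0.045,"z":-0.03},{"grip":0.09,"x":0.1,"y":-0.06,"z":-0.04},{"grip":0.09,"x":0.126,"y":-0.074,"z":-0.05}]' 
python3 -m crank '[{"grip":0.09,"x":0.025,"y":-0.015,"z":-0.01},{"grip":0.09,"x":0.05,"y":-0.03,"z":-0.015},{"grip":0.09,"x":0.075,"y":-0.045,"z":-0.015},{"grip":0.09,"x":0.1,"y":-0.06,"z":-0.02},{"grip":0.09,"x":0.126,"y":-0.074,"z":-0.02}]'
python3 -m crank '[{"grip":0.09,"x":0.025,"y":-0.015},{"grip":0.09,"x":0.05,"y":-0.03},{"grip":0.09,"x":0.075,"y":-0.045},{"grip":0.09,"x":0.1,"y":-0.06},{"grip":0.09,"x":0.126,"y":-0.074}]' 
python3 -m crank '[{"grip":0.09},{"grip":0.09},{"grip":0.09},{"grip":0.09},{"grip":0.09}]'
python3 - <<'E'
from h import *
m=camera_model("wrist");im=grab_frame("wrist")
cv2.imwrite("pics/w1.png",im[:,:,::-1]);np.save("w1.npy",m,allow_pickle=True);print(m)
E
```

```text
{'intrinsics': array([[325.1922621 ,   0.        , 280.9770736 ],
       [  0.        , 325.1922621 , 204.93463402],
       [  0.        ,   0.        ,   1.        ]]), 'R': array([[ 0.36787879, -0.92987237, -0.0016054 ],
       [-0.90296341, -0.35764427,  0.23821766],
       [-0.22208618, -0.0861856 , -0.97121047]]), 't': array([-574.66701121,  -26.68569122,  389.68097922])}validation failed for argument at $[0]...
validation failed for argument at $[0]...
validation failed for argument at $[0]...
validation failed for argument at $[0]...
```

View pics/w1.png

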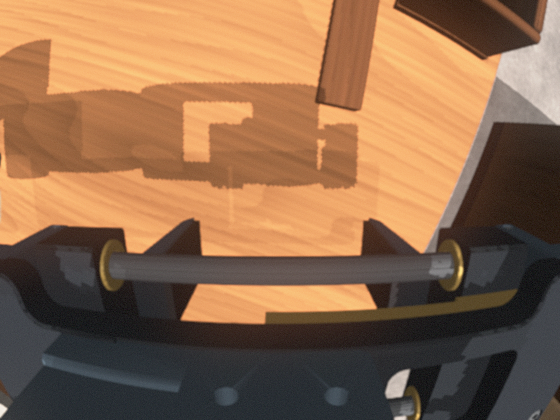

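The moves were refused because every row needs all its keys, so the arm is still at the start. The wrist view shows the jaws in the lower half of the picture, and image up is tool +x.

```bash
python3 -m crank '[{"grip":0.09,"x":0.025,"y":-0.015,"z":-0.010,"yaw":0},{"grip":0.09,"x":0.05,"y":-0.03,"z":-0.02,"yaw":0},{"grip":0.09,"x":0.075,"y":-0.045,"z":-0.03,"yaw":0},{"grip":0.09,"x":0.1,"y":-0.06,"z":-0.04,"yaw":0},{"grip":0.09,"x":0.126,"y":-0.074,"z":-0.05,"yaw":0}]' 
python3 -m crank '[{"grip":0.09,"x":0.025,"y":-0.015,"z":-0.01,"yaw":0},{"grip":0.09,"x":0.05,"y":-0.03,"z":-0.015,"yaw":0},{"grip":0.09,"x":0.075,"y":-0.045,"z":-0.015,"yaw":0},{"grip":0.09,"x":0.1,"y":-0.06,"z":-0.02,"yaw":0},{"grip":0.09,"x":0.126,"y":-0.074,"z":-0.02,"yaw":0}]'
python3 -m crank '[{"grip":0.09,"x":0.025,"y":-0.015,"z":0,"yaw":0},{"grip":0.09,"x":0.05,"y":-0.03,"z":0,"yaw":0},{"grip":0.09,"x":0.075,"y":-0.045,"z":0,"yaw":0},{"grip":0.09,"x":0.09,"y":-0.074,"z":0,"yaw":0},{"grip":0.09,"x":0.09,"y":-0.074,"z":0,"yaw":0}]'
python3 - <<'E'
from h import *
m=camera_model("wrist");im=grab_frame("wrist")
cv2.imwrite("pics/w2.png",im[:,:,::-1]);np.save("w2.npy",m,allow_pickle=True);print(state()["ee_pos"],state()["ee_rot"])
E
```

```text
time_s: 0.57
ee_pos: [301.8, -418.1, 278.1]
ee_rot: [-180.0, 0.0, 21.6]
force: [-0.1, -0.6, -0.5]
gripper_width: 90.1
gripper_force: 0.0
time_s: 0.98
ee_pos: [392.1, -303.1, 298.6]
ee_rot: [179.9, -0.0, 21.6]
force: [-0.4, -0.2, 0.8]
gripper_width: 90.1
gripper_force: 0.0
time_s: 1.4
ee_pos: [448.4, -197.9, 297.6]
ee_rot: [-179.8, -0.0, 21.9]
force: [-0.2, -0.1, -0.4]
gripper_width: 89.7
gripper_force: 0.0
[ 448.08909644 -200.20885553  297.75248456] [-1.79952390e+02  2.22444997e-02  2.18221508e+01]
```

View pics/w2.png

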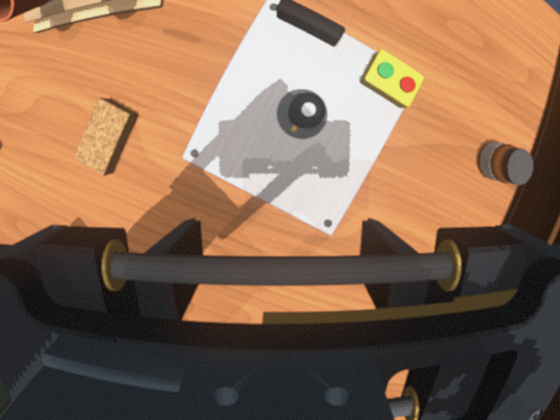

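The drum's top is at about (308,110), a brass pin end shows near (294,128), and plate corners are at (183,157) and (330,234). I'll crop in for accuracy.

Run:
```python
import cv2
im=cv2.imread("pics/w2.png")[65:165,240:370]
cv2.imwrite("pics/w2c.png",cv2.resize(im,None,fx=6,fy=6,interpolation=cv2.INTER_CUBIC))
```

```text
(no output)
```

View pics/w2c.png

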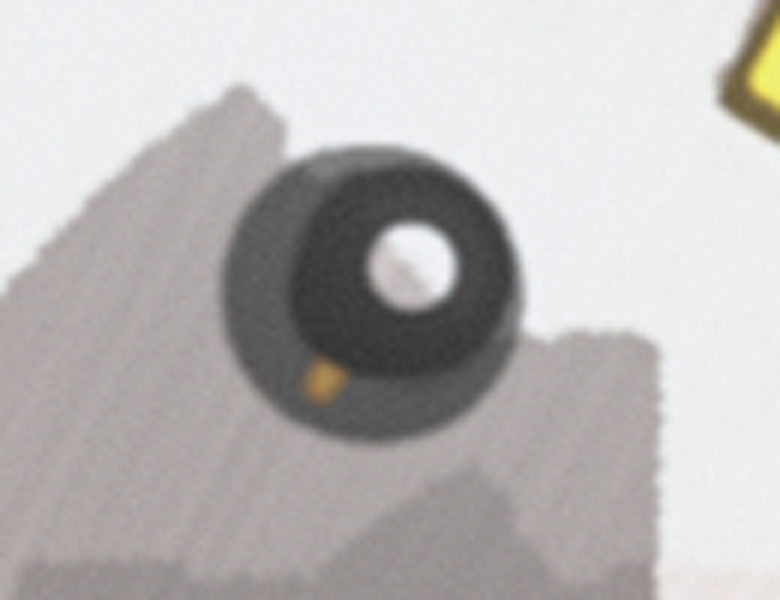

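The white dot marks the nose centre at crop (412,265), which is image (308.7,109.2). The base ring centre is at (302,113.7) and the pin end at (293.3,130). I'll compute the axis and pin direction, then move on to look at the red sleeve.

```bash
cat >> h.py <<'E'
def wray(m,p,z):
    K=m["intrinsics"];d=(np.array(p,float)-K[:2,2])/K[0,0];th=np.hypot(*d)
    r=np.array([*(d/th*np.sin(th)),np.cos(th)]);R=m["R"];c=-R.T@m["t"];w=R.T@r
    return c+w*(z-c[2])/w[2]
E
python3 - <<'E'
from h import *
m=np.load("w2.npy",allow_pickle=True).item()
n=wray(m,(308.7,109.2),125);b=wray(m,(302,113.7),20);p=wray(m,(293.3,130),27)
print(n,b,p);print(np.degrees(np.arctan2(*(p-(n+b)/2)[1::-1])),np.hypot(*(p-n)[:2]))
for q in ((183,157),(330,234),(272,5)):print(wray(m,q,18).round())
E
python3 -m crank '[{"grip":0.09,"x":0.015,"y":-0.024,"z":0,"yaw":0},{"grip":0.09,"x":0.03,"y":-0.048,"z":0,"yaw":0},{"grip":0.09,"x":0.045,"y":-0.072,"z":0,"yaw":0},{"grip":0.09,"x":0.06,"y":-0.096,"z":0,"yaw":0},{"grip":0.09,"x":0.075,"y":-0.12,"z":0,"yaw":0}]'
python3 -m crank '[{"grip":0.09,"x":0.015,"y":-0.024,"z":0,"yaw":0},{"grip":0.09,"x":0.03,"y":-0.048,"z":0,"yaw":0},{"grip":0.09,"x":0.045,"y":-0.072,"z":0,"yaw":0},{"grip":0.09,"x":0.06,"y":-0.096,"z":0,"yaw":0},{"grip":0.09,"x":0.075,"y":-0.12,"z":0,"yaw":0}]'
python3 -m crank '[{"grip":0.09,"x":0.015,"y":-0.024,"z":0,"yaw":0},{"grip":0.09,"x":0.03,"y":-0.048,"z":0,"yaw":0},{"grip":0.09,"x":0.045,"y":-0.072,"z":0,"yaw":0},{"grip":0.09,"x":0.06,"y":-0.12,"z":0,"yaw":0},{"grip":0.09,"x":0.06,"y":-0.12,"z":0,"yaw":0}]'
python3 - <<'E'
from h import *
m=camera_model("wrist");im=grab_frame("wrist")
cv2.imwrite("pics/w3.png",im[:,:,::-1]);np.save("w3.npy",m,allow_pickle=True);print(state()["ee_pos"],state()["ee_rot"])
E
```

```text
[ 537.52356398 -191.92026     125.        ] [ 537.04189926 -191.71066506   20.        ] [ 512.43164905 -188.99030423   27.        ]
173.5142594697477 25.2623996407692
[424. -61.  18.]
[ 398. -293.   18.]
[665. -97.  18.]
time_s: 1.87
ee_pos: [473.4, -63.1, 297.9]
ee_rot: [180.0, 0.0, 21.5]
force: [1.5, 0.3, 0.7]
gripper_width: 90.1
gripper_force: 0.0
time_s: 2.28
ee_pos: [499.3, 76.2, 297.9]
ee_rot: [180.0, 0.0, 21.5]
force: [0.0, -0.1, -0.3]
gripper_width: 90.1
gripper_force: 0.0
time_s: 2.7
ee_pos: [510.9, 213.4, 297.3]
ee_rot: [-179.9, -0.0, 21.7]
force: [0.4, 0.5, -0.4]
gripper_width: 90.0
gripper_force: 0.0
[510.80665556 212.54514355 297.25465576] [-1.79923614e+02  1.50374351e-02  2.17742587e+01]
```

View pics/w3.png

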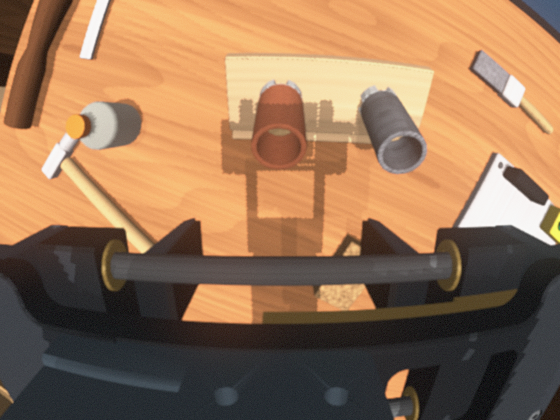

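Red top ring centre is at (279,141) with its bottom at (281,88). The grey top ring centre is at (400,151). I'll jointly fit the rack yaw and top position.

Run:
```python
from h import *
W=np.load("w3.npy",allow_pickle=True).item();S,D=camera_model("scene"),camera_model("side")
def res(p):
    T=p[:3];c,s=np.cos(p[3]),np.sin(p[3]);G=T+120*np.array([s,-c,0])
    ax=np.array([-.5*c,-.5*s,.866]);B=T-105*ax+26*np.array([.866*c,.866*s,.5])*0
    u=np.array([-s,c,0])*26;v=np.array([.866*c,.866*s,.5])*26
    r=[]
    for X,q in((T,(279,141)),(G,(400,150.5)),(T+u,(251.5,141)),(T-u,(306.5,141)),(T-v,(279.5,168))): r+=list(wproj(W,X)[0]-q) if X is T or X is G else list((wproj(W,X)[0]-q)*.7)
    for M,a,g in((S,(352,234),(316,229)),(D,(289,291),(275,252))):
        r+=list((proj(M,T)[0]-a)*.4)+list((proj(M,G)[0]-g)*.4)
    return np.array(r)
o=least_squares(res,[559,232,147,.37]);p=o.x
print(p[:3],np.degrees(p[3]),o.fun.round(1))
c,s=np.cos(p[3]),np.sin(p[3]);ax=np.array([-.5*c,-.5*s,.866]);print("ax",ax,"bottom",p[:3]-110*ax, wproj(W,p[:3]-110*ax))
st=state();g=p[:3]-22*ax; print("grasp",g)
psi=np.radians(st["ee_rot"][2]);print(psi,st["ee_pos"])
t=g-[0,0,5];d=t-st["ee_pos"];print("tool shift",d@[np.cos(psi),np.sin(psi),0],d@[np.sin(psi),-np.cos(psi),0],-d[2])
```

```text
[558.9099692  234.27378853 145.74948242] 19.299042726245894 [ 0.1  1.1  0.5 -0.5  0.1  0.   0.1  1.6 -0.8 -2.8 -0.2 -0.6 -0.2 -0.7
 -0.3  1.   0.6  0.4]
ax [-0.47190324 -0.16524931  0.866     ] bottom [610.81932524 252.45121285  50.48948242] [[281.65258416  94.27541012]]
grasp [569.29184041 237.90927339 126.69748242]
0.38003250635443986 [510.80665556 212.54514355 297.25465576]
tool shift 63.721258299963445 -1.8593468381920197 175.55717333105915
```

```bash
python3 -m crank '[{"grip":0.09,"x":0.015,"y":0,"z":0.015,"yaw":0.02},{"grip":0.09,"x":0.03,"y":-0.001,"z":0.03,"yaw":0.043},{"grip":0.09,"x":0.045,"y":-0.002,"z":0.045,"yaw":0.043},{"grip":0.09,"x":0.062,"y":-0.002,"z":0.07,"yaw":0.043},{"grip":0.09,"x":0.062,"y":-0.002,"z":0.085,"yaw":0.043}]'
python3 -m crank '[{"grip":0.09,"x":0,"y":0,"z":0.025,"yaw":0},{"grip":0.09,"x":0,"y":0,"z":0.045,"yaw":0},{"grip":0.09,"x":0,"y":0,"z":0.065,"yaw":0},{"grip":0.09,"x":0,"y":0,"z":0.085,"yaw":0},{"grip":0.09,"x":0,"y":0,"z":0.087,"yaw":0}]'
python3 - <<'E'
from h import *
m=camera_model("wrist");im=grab_frame("wrist")
cv2.imwrite("pics/w4.png",im[:,:,::-1]);np.save("w4.npy",m,allow_pickle=True);print(state()["ee_pos"],state()["ee_rot"])
E
```

```text
time_s: 3.17
ee_pos: [569.9, 232.8, 210.3]
ee_rot: [179.9, 0.0, 19.0]
force: [0.2, -0.2, -0.3]
gripper_width: 89.8
gripper_force: 0.0
time_s: 3.58
ee_pos: [565.7, 231.2, 122.0]
ee_rot: [179.9, 0.5, 19.0]
force: [-0.8, -0.3, -0.3]
gripper_width: 90.0
gripper_force: 0.0
[566.55250662 231.85279417 123.64046231] [179.93986875   0.31749148  19.04685182]
```

View pics/w4.png

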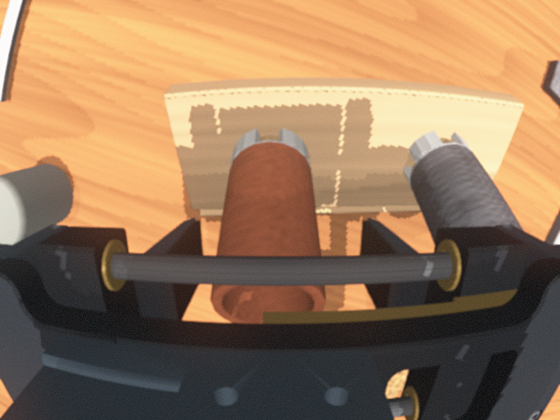

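The tube sits between the jaws about 5 mm to tool −y, and the notched end is at (271,145) with a notch facing straight up the lean plane, so the notches line up with tool x. I'll centre and grip.

```bash
python3 -m crank '[{"grip":0.09,"x":0,"y":-0.003,"z":0,"yaw":0},{"grip":0.075,"x":0,"y":-0.005,"z":0,"yaw":0},{"grip":0.065,"x":0,"y":-0.005,"z":0,"yaw":0},{"grip":0.06,"x":0,"y":-0.005,"z":0,"yaw":0},{"grip":0.055,"x":0,"y":-0.005,"z":0,"yaw":0}]' 15
python3 -m crank '[{"grip":0.045,"x":0,"y":0,"z":0,"yaw":0},{"grip":0.04,"x":0,"y":0,"z":0,"yaw":0},{"grip":0.04,"x":0,"y":0,"z":0,"yaw":0},{"grip":0.04,"x":0,"y":0,"z":0,"yaw":0},{"grip":0.04,"x":0,"y":0,"z":0,"yaw":0}]' 15
```

```text
time_s: 4.05
ee_pos: [566.3, 239.2, 126.9]
ee_rot: [180.0, -0.1, 19.1]
force: [0.1, 0.1, -0.1]
gripper_width: 66.3
gripper_force: 0.0
time_s: 4.47
ee_pos: [566.1, 238.8, 126.2]
ee_rot: [180.0, -0.0, 19.1]
force: [-0.4, -0.9, 2.6]
gripper_width: 52.7
gripper_force: 15.0
```

Gripped at a 52.7 mm opening. Now I'll draw it along the peg axis.

```bash
python3 -m crank '[{"grip":0.04,"x":-0.004,"y":0,"z":-0.007,"yaw":0},{"grip":0.04,"x":-0.010,"y":0,"z":-0.0173,"yaw":0},{"grip":0.04,"x":-0.017,"y":0,"z":-0.0294,"yaw":0},{"grip":0.04,"x":-0.024,"y":0,"z":-0.0416,"yaw":0},{"grip":0.04,"x":-0.030,"y":0,"z":-0.052,"yaw":0}]'
python3 -m crank '[{"grip":0.04,"x":-0.006,"y":0,"z":-0.0104,"yaw":0},{"grip":0.04,"x":-0.013,"y":0,"z":-0.0225,"yaw":0},{"grip":0.04,"x":-0.02,"y":0,"z":-0.0346,"yaw":0},{"grip":0.04,"x":-0.025,"y":0,"z":-0.0433,"yaw":0},{"grip":0.04,"x":-0.028,"y":0,"z":-0.0485,"yaw":0}]'
python3 -m crank '[{"grip":0.04,"x":-0.012,"y":0,"z":-0.03,"yaw":0},{"grip":0.04,"x":-0.024,"y":0,"z":-0.06,"yaw":0},{"grip":0.04,"x":-0.036,"y":0,"z":-0.08,"yaw":0},{"grip":0.04,"x":-0.04,"y":0,"z":-0.09,"yaw":0},{"grip":0.04,"x":-0.04,"y":0,"z":-0.09,"yaw":0}]'
python3 - <<'E'
from h import *
for n in ("wrist","side"):
    m=camera_model(n);im=grab_frame(n)
    cv2.imwrite(f"pics/{n}5.png",im[:,:,::-1]);np.save(n+"5.npy",m,allow_pickle=True)
print(state()["ee_pos"],state()["force"],state()["torque"])
a=cv2.imread("pics/wrist5.png");b=cv2.imread("pics/side5.png")[150:350,180:420]
b=cv2.resize(b,(504,420),interpolation=cv2.INTER_CUBIC)
o=np.hstack([a,b]);cv2.imwrite("pics/c5.png",cv2.resize(o,None,fx=.75,fy=.75));print(o.shape)
E
```

```text
time_s: 4.88
ee_pos: [536.5, 228.8, 179.6]
ee_rot: [180.0, 0.0, 19.1]
force: [0.5, 0.2, -2.2]
gripper_width: 52.5
gripper_force: 15.0
time_s: 5.3
ee_pos: [510.6, 219.9, 228.2]
ee_rot: [-180.0, -0.1, 19.1]
force: [0.2, 0.8, -3.2]
gripper_width: 52.6
gripper_force: 15.0
time_s: 5.72
ee_pos: [473.6, 207.0, 319.0]
ee_rot: [-180.0, -0.3, 19.1]
force: [-0.1, -0.0, -2.5]
gripper_width: 52.5
gripper_force: 15.0
[473.29907172 206.84730746 315.49224828] [-0.31483631  0.04422425 -3.58072139] [-0.00269353  0.05628224  0.01261223]
(420, 1064, 3)
```

View pics/c5.png

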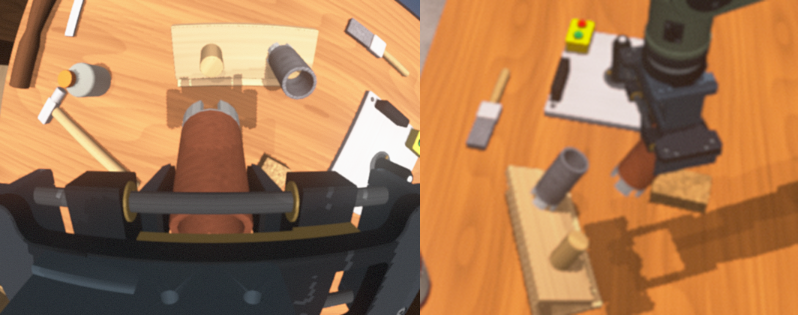

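The sleeve is clear of its peg and still leans about 30° in the grip, with its bottom toward tool +x. Next I'll refine the grip-to-bottom distance and work out the move to the drum.

Run:
```python
from h import *
m=np.load("wrist5.npy",allow_pickle=True).item();im=cv2.imread("pics/wrist5.png")
print("peg tip", wray(m,(281,63),116), "expected tip if origin z58..")
# tube in tool frame: project bottom for L, tilt
psi=np.radians(19.1);E=np.array([473.3,206.8,315.5]);xt=np.array([np.cos(psi),np.sin(psi),0])
yt=np.array([np.sin(psi),-np.cos(psi),0])
for L in (83,88,93):
  for t in (25,30):
    t_=np.radians(t);g=E+[0,0,5];o=g+L*(np.sin(t_)*xt-np.cos(t_)*np.array([0,0,1]))
    v=np.cos(t_)*xt+np.sin(t_)*np.array([0,0,1]); top=g+(L-110)*(np.sin(t_)*xt-np.cos(t_)*np.array([0,0,1]))
    print(L,t,"L/R",wproj(m,[o-26*yt,o+26*yt]).round(1).tolist(),"far/near",wproj(m,[o+26*v,o-26*v,top+26*v,top-26*v])[:,1].round(1))
# column profile of image through middle, and L/R edges at rows
c=im[100:340:4,281];print(list(zip(range(100,340,4),c.tolist())))
```

```text
peg tip [605.43874725 252.34302386 116.        ] expected tip if origin z58..
83 25 L/R [[244.4, 172.4], [316.8, 172.4]] far/near [139.9 201.  266.4 330. ]
83 30 L/R [[243.7, 164.0], [317.5, 164.1]] far/near [132.  191.7 274.4 328.2]
88 25 L/R [[245.0, 168.7], [316.2, 168.7]] far/near [136.6 197.  257.3 322. ]
88 30 L/R [[244.3, 159.9], [316.9, 159.9]] far/near [128.2 187.4 264.4 320. ]
93 25 L/R [[245.7, 165.1], [315.6, 165.1]] far/near [133.4 193.2 248.6 314.2]
93 30 L/R [[245.0, 155.9], [316.3, 156.0]] far/near [124.6 183.2 254.9 312. ]
[(100, [152, 214, 244]), (104, [113, 152, 189]), (108, [128, 167, 206]), (112, [139, 181, 222]), (116, [75, 114, 169]), (120, [76, 115, 172]), (124, [73, 113, 170]), (128, [77, 116, 172]), (132, [77, 117, 174]), (136, [74, 112, 172]), (140, [75, 116, 175]), (144, [111, 133, 170]), (148, [67, 92, 160]), (152, [62, 89, 153]), (156, [64, 91, 158]), (160, [68, 94, 160]), (164, [64, 92, 155]), (168, [64, 92, 157]), (172, [62, 91, 161]), (176, [65, 91, 159]), (180, [66, 93, 159]), (184, [65, 91, 159]), (188, [60, 88, 154]), (192, [63, 89, 157]), (196, [63, 89, 156]), (200, [56, 81, 143]), (204, [59, 84, 145]), (208, [57, 83, 143]), (212, [56, 80, 142]), (216, [55, 79, 141]), (220, [58, 84, 146]), (224, [51, 77, 137]), (228, [59, 82, 143]), (232, [54, 81, 145]), (236, [60, 80, 142]), (240, [53, 76, 135]), (244, [51, 76, 138]), (248, [58, 82, 145]), (252, [57, 80, 144]), (256, [50, 58, 91]), (260, [68, 70, 75]), (264, [73, 74, 77]), (268, [79, 78, 82]), (272, [79, 81, 83]), (276, [81, 84, 85]), (280, [79, 78, 81]), (284, [76, 75, 81]), (288, [59, 80, 141]), (292, [63, 85, 145]), (296, [56, 81, 139]), (300, [59, 81, 143]), (304, [58, 83, 144]), (308, [53, 74, 132]), (312, [43, 75, 106]), (316, [42, 73, 92]), (320, [50, 79, 98]), (324, [34, 42, 51]), (328, [36, 32, 39]), (332, [27, 26, 31]), (336, [23, 26, 27])]
```

```bash
python3 -m crank '[{"grip":0.04,"x":-0.005,"y":0.018,"z":0,"yaw":0.08},{"grip":0.04,"x":-0.013,"y":0.045,"z":0,"yaw":0.18},{"grip":0.04,"x":-0.021,"y":0.075,"z":0,"yaw":0.28},{"grip":0.04,"x":-0.029,"y":0.102,"z":0,"yaw":0.38},{"grip":0.04,"x":-0.036,"y":0.126,"z":0,"yaw":0.447}]'
python3 -m crank '[{"grip":0.04,"x":0.004,"y":0.024,"z":0,"yaw":0},{"grip":0.04,"x":0.008,"y":0.051,"z":0,"yaw":0},{"grip":0.04,"x":0.013,"y":0.08,"z":0,"yaw":0},{"grip":0.04,"x":0.017,"y":0.107,"z":0,"yaw":0},{"grip":0.04,"x":0.021,"y":0.134,"z":0,"yaw":0}]'
python3 -m crank '[{"grip":0.04,"x":0.006,"y":0.025,"z":0,"yaw":0},{"grip":0.04,"x":0.011,"y":0.052,"z":0,"yaw":0},{"grip":0.04,"x":0.016,"y":0.08,"z":0,"yaw":0},{"grip":0.04,"x":0.02,"y":0.105,"z":0,"yaw":0},{"grip":0.04,"x":0.022,"y":0.126,"z":0,"yaw":0}]'
python3 -m crank '[{"grip":0.04,"x":0,"y":0,"z":0.02,"yaw":0},{"grip":0.04,"x":0,"y":0,"z":0.04,"yaw":0},{"grip":0.04,"x":0,"y":0,"z":0.06,"yaw":0},{"grip":0.04,"x":0,"y":0,"z":0.08,"yaw":0},{"grip":0.04,"x":0,"y":0,"z":0.09,"yaw":0}]'
cat > chk.py <<'E'
from h import *
import sys
A=np.array([537.3,-191.8]);st=state();E=st["ee_pos"];psi=np.radians(st["ee_rot"][2])
xt=np.array([np.cos(psi),np.sin(psi)]);yt=np.array([np.sin(psi),-np.cos(psi)])
d=A-E[:2];print("t",st["time_s"],"to axis x,y",(d@xt).round(1),(d@yt).round(1),"z",E[2].round(1),"rot",st["ee_rot"].round(2),"F",st["force"].round(1),"T",st["torque"].round(2))
im=grab_frame("wrist");cv2.imwrite(f"pics/k{sys.argv[1]}.png",im[:,:,::-1])
c=im[60:256,279:284].mean(1).astype(int);print([(r+60,*c[r].tolist()) for r in range(20,196,5)])
E
python3 chk.py 6
```

```text
time_s: 6.23
ee_pos: [480.4, 74.4, 313.9]
ee_rot: [179.9, 0.2, -6.7]
force: [0.6, -0.4, -2.2]
gripper_width: 52.9
gripper_force: 15.0
time_s: 6.65
ee_pos: [486.1, -60.9, 314.0]
ee_rot: [-180.0, 0.2, -6.5]
force: [1.0, 0.1, -2.7]
gripper_width: 52.5
gripper_force: 15.0
time_s: 7.07
ee_pos: [494.0, -189.1, 313.6]
ee_rot: [-180.0, 0.2, -6.5]
force: [1.4, 0.4, -3.3]
gripper_width: 52.5
gripper_force: 15.0
time_s: 7.48
ee_pos: [492.2, -186.6, 221.5]
ee_rot: [-179.9, 0.5, -6.5]
force: [-1.3, -0.1, -3.0]
gripper_width: 52.3
gripper_force: 15.0
t 7.4833 to axis x,y 45.4 0.1 z 221.5 rot [-179.88    0.47   -6.5 ] F [-1.3 -0.1 -3. ] T [0.06 0.06 0.01]
[(80, 238, 239, 238), (85, 238, 239, 238), (90, 238, 239, 238), (95, 238, 240, 240), (100, 237, 239, 239), (105, 235, 237, 237), (110, 176, 170, 169), (115, 110, 107, 108), (120, 125, 107, 82), (125, 161, 131, 82), (130, 54, 53, 53), (135, 56, 54, 53), (140, 55, 53, 52), (145, 124, 118, 113), (150, 122, 76, 60), (155, 127, 76, 61), (160, 125, 76, 59), (165, 120, 72, 56), (170, 129, 78, 59), (175, 127, 76, 58), (180, 124, 73, 55), (185, 125, 73, 55), (190, 124, 72, 54), (195, 123, 72, 53), (200, 121, 70, 51), (205, 123, 70, 51), (210, 121, 71, 53), (215, 122, 72, 53), (220, 126, 73, 53), (225, 122, 70, 52), (230, 124, 71, 52), (235, 124, 72, 52), (240, 116, 66, 47), (245, 122, 70, 50), (250, 123, 71, 50), (255, 110, 64, 46)]
```

The bottom is over the nose with the lean intact. I'll lower the leaning sleeve about 15 mm over the nose, reducing the grip so it can pivot.

```bash
python3 -m crank '[{"grip":0.04,"x":0,"y":0,"z":0.008,"yaw":0},{"grip":0.04,"x":0,"y":0,"z":0.016,"yaw":0},{"grip":0.04,"x":0,"y":0,"z":0.024,"yaw":0},{"grip":0.04,"x":0.001,"y":0,"z":0.032,"yaw":0},{"grip":0.04,"x":0.001,"y":0,"z":0.036,"yaw":0}]' 12
python3 chk.py 7 | head -1
python3 -m crank '[{"grip":0.04,"x":0.0,"y":0,"z":0.002,"yaw":0},{"grip":0.04,"x":0.001,"y":0,"z":0.004,"yaw":0},{"grip":0.04,"x":0.004,"y":0,"z":0.003,"yaw":0},{"grip":0.04,"x":0.007,"y":0,"z":0.002,"yaw":0},{"grip":0.04,"x":0.01,"y":0,"z":0.001,"yaw":0}]' 10
python3 chk.py 8
```

```text
time_s: 7.95
ee_pos: [494.9, -187.1, 189.5]
ee_rot: [-180.0, 0.0, -6.5]
force: [0.3, 0.8, -2.5]
gripper_width: 52.7
gripper_force: 12.0
t 7.95 to axis x,y 42.6 -0.2 z 189.5 rot [-1.7999e+02  4.0000e-02 -6.4800e+00] F [ 0.3  0.8 -2.5] T [-0.02  0.05  0.05]
time_s: 8.42
ee_pos: [505.1, -188.3, 189.6]
ee_rot: [-180.0, 0.0, -6.5]
force: [-0.8, 0.7, -4.3]
gripper_width: 52.7
gripper_force: 10.0
t 8.4167 to axis x,y 32.4 -0.1 z 189.6 rot [-1.7999e+02  1.0000e-02 -6.4900e+00] F [-0.8  0.7 -4.3] T [0.22 0.37 0.01]
[(80, 238, 238, 237), (85, 239, 239, 238), (90, 238, 238, 238), (95, 237, 238, 238), (100, 238, 239, 238), (105, 238, 240, 239), (110, 237, 239, 238), (115, 175, 168, 167), (120, 176, 170, 168), (125, 176, 171, 170), (130, 89, 88, 88), (135, 138, 113, 76), (140, 145, 116, 75), (145, 51, 50, 48), (150, 49, 46, 45), (155, 128, 101, 92), (160, 117, 72, 56), (165, 117, 72, 57), (170, 115, 69, 54), (175, 121, 73, 54), (180, 117, 69, 52), (185, 118, 70, 52), (190, 116, 70, 53), (195, 116, 68, 51), (200, 115, 67, 49), (205, 117, 69, 51), (210, 112, 65, 48), (215, 116, 67, 49), (220, 114, 65, 46), (225, 114, 66, 47), (230, 118, 67, 49), (235, 109, 62, 45), (240, 116, 67, 49), (245, 117, 67, 48), (250, 115, 65, 47), (255, 103, 60, 46)]
```

```bash
python3 -m crank '[{"grip":0.04,"x":0.004,"y":0,"z":0,"yaw":0},{"grip":0.04,"x":0.008,"y":0,"z":0,"yaw":0},{"grip":0.04,"x":0.012,"y":0,"z":0,"yaw":0},{"grip":0.04,"x":0.016,"y":0,"z":0,"yaw":0},{"grip":0.04,"x":0.018,"y":0,"z":0,"yaw":0}]' 10
python3 chk.py 9 | cut -c 1-600
python3 -m crank '[{"grip":0.04,"x":0.004,"y":0,"z":0,"yaw":0},{"grip":0.04,"x":0.008,"y":0,"z":0,"yaw":0},{"grip":0.04,"x":0.012,"y":0,"z":0,"yaw":0},{"grip":0.04,"x":0.014,"y":0,"z":0,"yaw":0},{"grip":0.04,"x":0.014,"y":0,"z":0,"yaw":0}]' 10
python3 chk.py 10 | cut -c 1-800
python3 - <<'E'
import cv2,numpy as np
from workcell import *
a=cv2.imread("pics/k10.png");b=grab_frame("side")[:,:,::-1];b=cv2.resize(b[100:250,220:400],(504,420),interpolation=cv2.INTER_CUBIC)
cv2.imwrite("pics/c10.png",cv2.resize(np.hstack([a,b]),None,fx=.75,fy=.75))
E
```

```text
time_s: 8.88
ee_pos: [523.6, -190.5, 189.5]
ee_rot: [180.0, -0.0, -6.5]
force: [-1.1, 0.8, -2.6]
gripper_width: 52.9
gripper_force: 10.0
t 8.8833 to axis x,y 13.7 -0.3 z 189.5 rot [ 1.7999e+02 -4.0000e-02 -6.4800e+00] F [-1.1  0.8 -2.6] T [0.26 0.37 0.04]
[(80, 239, 238, 237), (85, 239, 238, 237), (90, 239, 238, 237), (95, 239, 239, 238), (100, 239, 240, 239), (105, 239, 240, 239), (110, 240, 240, 240), (115, 178, 170, 169), (120, 178, 172, 170), (125, 177, 171, 170), (130, 177, 171, 170), (135, 178, 172, 170), (140, 173, 168, 165), (145, 150, 145, 143), (150, 78, 77, 77), (155, 135, 109, 68), (160, 138, 111, 69), (165, 45, 42, 42), (170, 46, 43, 42), (175, 105, 66, 54), (180, 104, 65, 53), (185, 103, 64, 50), (190, 102, 62, 48), (195, 104, 63, 50), (200, 104, 63, 48), (205, 102, 60, 44), (210, 101, 62, 47), (215, 103, 63, 48), (220, 103, 61, 4
time_s: 9.35
ee_pos: [537.2, -192.0, 189.1]
ee_rot: [-180.0, 0.0, -6.5]
force: [-1.1, 0.2, -3.6]
gripper_width: 52.5
gripper_force: 10.0
t 9.35 to axis x,y 0.1 -0.2 z 189.1 rot [-180.      0.     -6.48] F [-1.1  0.2 -3.6] T [0.18 0.25 0.03]
[(80, 239, 239, 237), (85, 240, 239, 237), (90, 240, 239, 238), (95, 240, 239, 238), (100, 240, 240, 238), (105, 239, 239, 238), (110, 236, 236, 235), (115, 177, 170, 169), (120, 179, 172, 171), (125, 178, 171, 168), (130, 177, 171, 168), (135, 177, 170, 169), (140, 167, 161, 159), (145, 160, 155, 153), (150, 159, 154, 153), (155, 158, 152, 151), (160, 102, 98, 98), (165, 80, 76, 75), (170, 141, 112, 69), (175, 122, 99, 62), (180, 44, 42, 40), (185, 59, 50, 48), (190, 93, 60, 49), (195, 92, 59, 48), (200, 95, 61, 50), (205, 93, 58, 46), (210, 94, 60, 48), (215, 93, 58, 46), (220, 93, 58, 45), (225, 90, 55, 42), (230, 91, 56, 43), (235, 91, 55, 42), (240, 113, 66, 48), (245, 146, 83, 60), (250, 135, 77, 55), (255, 84, 51, 40)]
```

View pics/c10.png

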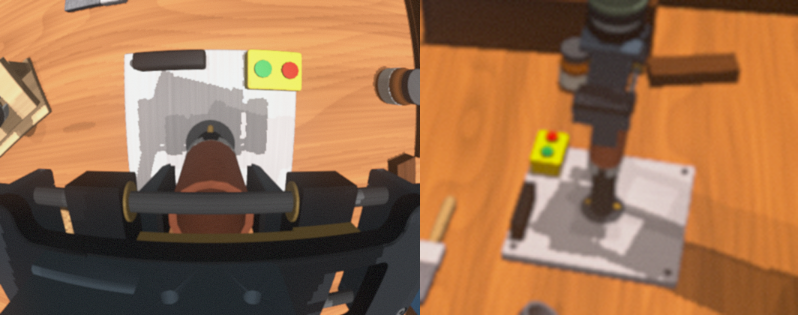

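The sleeve is over the nose and almost upright, and its notch (about (210,140) in the view) lines up with the brass pin (210,128). Lowering slowly while watching the force.

```bash
python3 -m crank '[{"grip":0.04,"x":0,"y":0,"z":0.003,"yaw":0},{"grip":0.04,"x":0,"y":0,"z":0.006,"yaw":0},{"grip":0.04,"x":0,"y":0,"z":0.009,"yaw":0},{"grip":0.04,"x":0,"y":0,"z":0.012,"yaw":0},{"grip":0.04,"x":0,"y":0,"z":0.015,"yaw":0}]' 10
python3 chk.py 11 | head -1
python3 -m crank '[{"grip":0.04,"x":0,"y":0,"z":0.003,"yaw":0},{"grip":0.04,"x":0,"y":0,"z":0.006,"yaw":0},{"grip":0.04,"x":0,"y":0,"z":0.009,"yaw":0},{"grip":0.04,"x":0,"y":0,"z":0.012,"yaw":0},{"grip":0.04,"x":0,"y":0,"z":0.015,"yaw":0}]' 10
python3 chk.py 12
```

```text
time_s: 9.87
ee_pos: [536.8, -192.1, 174.2]
ee_rot: [180.0, -0.0, -6.5]
force: [-0.6, 0.5, -2.8]
gripper_width: 52.4
gripper_force: 10.0
t 9.8667 to axis x,y 0.4 -0.3 z 174.2 rot [ 1.7998e+02 -2.0000e-02 -6.4900e+00] F [-0.6  0.5 -2.8] T [0.12 0.18 0.02]
time_s: 10.33
ee_pos: [536.8, -192.0, 159.1]
ee_rot: [180.0, -0.0, -6.5]
force: [-0.4, 0.7, -3.0]
gripper_width: 52.6
gripper_force: 10.0
t 10.3333 to axis x,y 0.5 -0.3 z 159.1 rot [ 1.7999e+02 -1.0000e-02 -6.4800e+00] F [-0.4  0.7 -3. ] T [0.16 0.14 0.04]
[(80, 239, 238, 237), (85, 239, 238, 237), (90, 240, 238, 237), (95, 239, 238, 237), (100, 239, 239, 238), (105, 240, 240, 239), (110, 240, 240, 239), (115, 178, 172, 170), (120, 178, 171, 170), (125, 177, 171, 170), (130, 177, 171, 169), (135, 171, 165, 164), (140, 159, 153, 152), (145, 157, 152, 150), (150, 157, 151, 150), (155, 156, 150, 148), (160, 157, 151, 150), (165, 74, 72, 73), (170, 95, 82, 67), (175, 141, 112, 68), (180, 113, 90, 57), (185, 63, 54, 51), (190, 93, 60, 48), (195, 94, 58, 47), (200, 92, 57, 44), (205, 92, 56, 46), (210, 92, 56, 44), (215, 92, 54, 42), (220, 92, 56, 41), (225, 89, 53, 40), (230, 91, 53, 40), (235, 90, 53, 39), (240, 107, 60, 43), (245, 145, 82, 58), (250, 133, 75, 55), (255, 29, 24, 23)]
```

```bash
python3 -m crank '[{"grip":0.04,"x":0,"y":0,"z":0.004,"yaw":0},{"grip":0.04,"x":0,"y":0,"z":0.008,"yaw":0},{"grip":0.04,"x":0,"y":0,"z":0.012,"yaw":0},{"grip":0.04,"x":0,"y":0,"z":0.016,"yaw":0},{"grip":0.04,"x":0,"y":0,"z":0.02,"yaw":0}]' 10
python3 -m crank '[{"grip":0.04,"x":0,"y":0,"z":0.004,"yaw":0},{"grip":0.04,"x":0,"y":0,"z":0.008,"yaw":0},{"grip":0.04,"x":0,"y":0,"z":0.011,"yaw":0},{"grip":0.04,"x":0,"y":0,"z":0.014,"yaw":0},{"grip":0.04,"x":0,"y":0,"z":0.017,"yaw":0}]' 10
python3 chk.py 13
python3 -m crank '[{"grip":0.04,"x":0,"y":0,"z":0.001,"yaw":0},{"grip":0.04,"x":0,"y":0,"z":0.003,"yaw":0},{"grip":0.04,"x":0,"y":0,"z":0.005,"yaw":0},{"grip":0.04,"x":0,"y":0,"z":0.007,"yaw":0},{"grip":0.04,"x":0,"y":0,"z":0.008,"yaw":0}]' 10
python3 chk.py 14
```

```text
time_s: 10.8
ee_pos: [537.0, -191.9, 139.1]
ee_rot: [-180.0, -0.0, -6.5]
force: [1.0, 2.2, -2.2]
gripper_width: 52.5
gripper_force: 10.0
time_s: 11.22
ee_pos: [537.9, -191.9, 123.0]
ee_rot: [-180.0, -0.2, -6.5]
force: [3.5, 2.3, 3.7]
gripper_width: 52.6
gripper_force: 10.0
t 11.2167 to axis x,y -0.6 -0.1 z 123.0 rot [-1.7999e+02 -1.7000e-01 -6.5000e+00] F [3.5 2.3 3.7] T [ 0.72 -0.36 -0.01]
[(80, 240, 237, 236), (85, 239, 237, 235), (90, 240, 237, 236), (95, 240, 238, 236), (100, 240, 238, 237), (105, 240, 239, 237), (110, 240, 239, 237), (115, 232, 230, 229), (120, 176, 169, 167), (125, 177, 170, 169), (130, 175, 169, 167), (135, 175, 168, 168), (140, 157, 151, 150), (145, 157, 152, 150), (150, 155, 149, 147), (155, 155, 150, 150), (160, 156, 150, 150), (165, 155, 149, 148), (170, 85, 83, 82), (175, 73, 73, 73), (180, 133, 107, 65), (185, 141, 113, 69), (190, 93, 59, 48), (195, 91, 57, 47), (200, 90, 54, 43), (205, 89, 56, 42), (210, 90, 55, 42), (215, 90, 55, 41), (220, 91, 55, 41), (225, 87, 51, 38), (230, 91, 54, 40), (235, 89, 52, 38), (240, 122, 69, 48), (245, 145, 82, 58), (25
[... 323 characters left out ...]
, (90, 240, 238, 236), (95, 239, 238, 237), (100, 240, 238, 236), (105, 239, 238, 237), (110, 239, 238, 237), (115, 239, 238, 237), (120, 174, 168, 166), (125, 176, 168, 166), (130, 176, 170, 168), (135, 175, 169, 167), (140, 161, 155, 153), (145, 156, 151, 149), (150, 156, 150, 148), (155, 155, 150, 149), (160, 156, 150, 148), (165, 154, 149, 147), (170, 139, 133, 132), (175, 74, 71, 72), (180, 95, 81, 65), (185, 142, 112, 66), (190, 92, 60, 49), (195, 89, 56, 45), (200, 93, 59, 47), (205, 90, 55, 43), (210, 88, 53, 40), (215, 90, 53, 39), (220, 90, 53, 40), (225, 87, 51, 38), (230, 91, 55, 42), (235, 88, 53, 38), (240, 134, 77, 55), (245, 144, 81, 57), (250, 89, 53, 39), (255, 63, 59, 58)]
```

```bash
python3 -m crank '[{"grip":0.04,"x":0.0005,"y":-0.0005,"z":0,"yaw":0},{"grip":0.04,"x":0.001,"y":-0.0007,"z":0.001,"yaw":0},{"grip":0.04,"x":0.001,"y":-0.001,"z":0.002,"yaw":0},{"grip":0.04,"x":0.001,"y":-0.001,"z":0.003,"yaw":0},{"grip":0.04,"x":0.001,"y":-0.001,"z":0.004,"yaw":0}]' 10
python3 -m crank '[{"grip":0.04,"x":0.0,"y":0,"z":0.001,"yaw":0},{"grip":0.04,"x":0,"y":0,"z":0.002,"yaw":0},{"grip":0.04,"x":0,"y":0,"z":0.003,"yaw":0},{"grip":0.04,"x":0,"y":0,"z":0.004,"yaw":0},{"grip":0.04,"x":0,"y":0,"z":0.005,"yaw":0}]' 10
python3 chk.py 15
```

```text
time_s: 12.15
ee_pos: [538.6, -191.6, 110.7]
ee_rot: [179.9, -0.1, -6.5]
force: [4.1, 1.0, 3.7]
gripper_width: 52.6
gripper_force: 10.0
time_s: 12.57
ee_pos: [538.8, -191.6, 105.8]
ee_rot: [180.0, -0.1, -6.5]
force: [5.5, 0.5, 3.9]
gripper_width: 52.4
gripper_force: 10.0
t 12.5667 to axis x,y -1.5 0.4 z 105.8 rot [ 1.7995e+02 -1.4000e-01 -6.4800e+00] F [5.5 0.5 3.9] T [ 0.2  -0.75  0.02]
[(80, 239, 236, 235), (85, 240, 237, 235), (90, 239, 237, 236), (95, 239, 237, 236), (100, 239, 238, 236), (105, 239, 237, 236), (110, 240, 238, 237), (115, 239, 238, 237), (120, 176, 170, 167), (125, 175, 169, 167), (130, 175, 170, 167), (135, 175, 168, 167), (140, 159, 153, 151), (145, 155, 149, 148), (150, 156, 150, 148), (155, 155, 149, 147), (160, 154, 149, 148), (165, 154, 148, 146), (170, 154, 149, 148), (175, 75, 74, 73), (180, 73, 72, 71), (185, 135, 107, 64), (190, 90, 57, 45), (195, 89, 55, 45), (200, 91, 57, 44), (205, 89, 55, 41), (210, 89, 54, 41), (215, 88, 51, 38), (220, 90, 53, 40), (225, 88, 51, 37), (230, 89, 52, 39), (235, 87, 51, 37), (240, 139, 80, 56), (245, 144, 82, 58), (250, 77, 46, 36), (255, 35, 31, 28)]
```

```bash
python3 -m crank '[{"grip":0.04,"x":0.0005,"y":0,"z":0,"yaw":0},{"grip":0.04,"x":0.001,"y":0,"z":0.001,"yaw":0},{"grip":0.04,"x":0.001,"y":0,"z":0.002,"yaw":0},{"grip":0.04,"x":0.001,"y":0,"z":0.003,"yaw":0},{"grip":0.04,"x":0.001,"y":0,"z":0.004,"yaw":0}]' 10
python3 -m crank '[{"grip":0.04,"x":0.0,"y":0,"z":0.001,"yaw":0},{"grip":0.04,"x":0,"y":0,"z":0.002,"yaw":0},{"grip":0.04,"x":0,"y":0,"z":0.003,"yaw":0},{"grip":0.04,"x":0,"y":0,"z":0.004,"yaw":0},{"grip":0.04,"x":0,"y":0,"z":0.004,"yaw":0}]' 10
python3 chk.py 16
```

```text
time_s: 13.03
ee_pos: [539.0, -191.5, 101.4]
ee_rot: [180.0, -0.0, -6.5]
force: [4.1, -0.0, 3.6]
gripper_width: 52.7
gripper_force: 10.0
time_s: 13.45
ee_pos: [539.4, -191.4, 98.8]
ee_rot: [180.0, -0.1, -6.5]
force: [3.0, -0.3, 10.6]
gripper_width: 52.9
gripper_force: 10.0
t 13.45 to axis x,y -2.0 0.6 z 98.8 rot [ 1.7998e+02 -1.0000e-01 -6.4900e+00] F [ 3.  -0.3 10.6] T [ 0.2  -0.4   0.06]
[(80, 240, 236, 235), (85, 240, 237, 235), (90, 239, 237, 235), (95, 239, 236, 236), (100, 239, 237, 236), (105, 240, 237, 236), (110, 240, 238, 236), (115, 238, 236, 235), (120, 179, 172, 170), (125, 174, 167, 165), (130, 175, 168, 167), (135, 174, 167, 166), (140, 161, 154, 154), (145, 155, 151, 148), (150, 154, 149, 147), (155, 154, 148, 147), (160, 154, 147, 147), (165, 154, 148, 147), (170, 154, 147, 146), (175, 104, 100, 100), (180, 74, 73, 72), (185, 104, 85, 60), (190, 92, 61, 51), (195, 89, 56, 45), (200, 90, 56, 44), (205, 90, 55, 42), (210, 89, 54, 40), (215, 90, 54, 42), (220, 90, 52, 39), (225, 88, 52, 39), (230, 88, 53, 39), (235, 87, 51, 38), (240, 142, 80, 57), (245, 143, 79, 55), (250, 59, 37, 28), (255, 34, 30, 27)]
```

Vertical force has risen to about 13 N net at TCP z 98.8, close to the expected home height. I'll look at the lower end to confirm.

Run:
```python
import cv2,numpy as np
from workcell import *
a=cv2.imread("pics/k16.png")[110:260,200:360];a=cv2.resize(a,(400,375),interpolation=cv2.INTER_CUBIC)
b=grab_frame("side")[:,:,::-1][140:230,260:356];b=cv2.resize(b,(400,375),interpolation=cv2.INTER_CUBIC)
cv2.imwrite("pics/c16.png",np.hstack([a,b]))
```

```text
(no output)
```

View pics/c16.png

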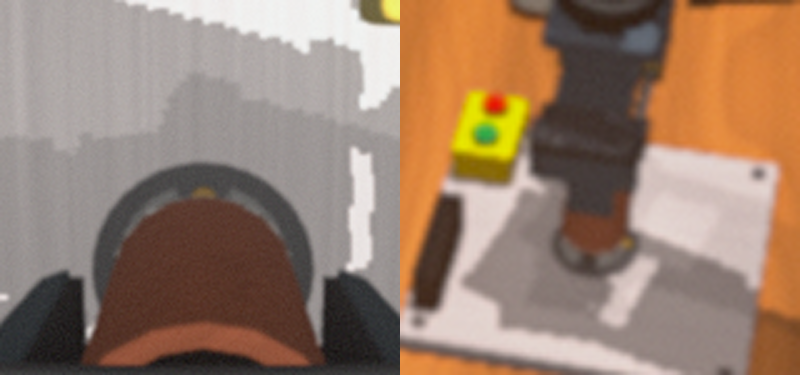

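The pin sits inside the notch at (200,193), with teeth on both sides. I'll press slightly and wiggle to feel whether it is fully home.

```bash
python3 -m crank '[{"grip":0.04,"x":-0.0005,"y":0,"z":0.0005,"yaw":0.03},{"grip":0.04,"x":-0.001,"y":0,"z":0.001,"yaw":0.06},{"grip":0.04,"x":-0.001,"y":0,"z":0.001,"yaw":0},{"grip":0.04,"x":-0.001,"y":0,"z":0.001,"yaw":-0.06},{"grip":0.04,"x":-0.001,"y":0,"z":0.001,"yaw":-0.06}]' 10
python3 chk.py 17
python3 -m crank '[{"grip":0.04,"x":0,"y":0,"z":0.0005,"yaw":0.03},{"grip":0.04,"x":0,"y":0,"z":0.001,"yaw":0.06},{"grip":0.04,"x":0,"y":0,"z":0.001,"yaw":0.06},{"grip":0.04,"x":0,"y":0,"z":0.001,"yaw":0.06},{"grip":0.04,"x":0,"y":0,"z":0.001,"yaw":0.06}]' 10
python3 chk.py 18
```

```text
time_s: 13.97
ee_pos: [538.9, -191.3, 97.9]
ee_rot: [180.0, -0.2, -2.9]
force: [3.7, 0.9, 9.4]
gripper_width: 52.5
gripper_force: 10.0
t 13.9667 to axis x,y -1.5 0.6 z 97.9 rot [ 1.7997e+02 -1.7000e-01 -2.9500e+00] F [3.7 0.9 9.4] T [ 0.13 -0.68  0.05]
[(80, 194, 187, 186), (85, 240, 237, 236), (90, 239, 237, 236), (95, 240, 238, 237), (100, 239, 237, 236), (105, 240, 238, 237), (110, 239, 238, 236), (115, 238, 237, 236), (120, 174, 168, 166), (125, 175, 168, 166), (130, 174, 167, 165), (135, 173, 167, 165), (140, 155, 150, 148), (145, 154, 149, 147), (150, 154, 147, 147), (155, 153, 147, 146), (160, 151, 146, 145), (165, 152, 147, 146), (170, 150, 144, 142), (175, 93, 89, 89), (180, 73, 73, 72), (185, 101, 85, 62), (190, 109, 85, 65), (195, 88, 56, 46), (200, 88, 53, 43), (205, 89, 56, 43), (210, 87, 53, 40), (215, 87, 53, 41), (220, 89, 53, 41), (225, 88, 54, 40), (230, 85, 48, 36), (235, 87, 52, 39), (240, 149, 86, 61), (245, 146, 83, 59), (250, 28, 23, 22), (255, 34, 29, 27)]
time_s: 14.43
ee_pos: [538.8, -191.8, 97.3]
ee_rot: [179.9, -0.2, -6.5]
force: [3.7, -0.7, 11.4]
gripper_
[... 180 characters left out ...]
 (90, 240, 237, 236), (95, 240, 237, 236), (100, 240, 238, 237), (105, 240, 238, 236), (110, 239, 238, 237), (115, 240, 238, 238), (120, 183, 176, 175), (125, 173, 167, 166), (130, 175, 169, 168), (135, 174, 167, 166), (140, 169, 164, 162), (145, 156, 150, 148), (150, 154, 149, 148), (155, 154, 149, 147), (160, 155, 150, 147), (165, 154, 148, 147), (170, 153, 147, 147), (175, 96, 93, 92), (180, 75, 74, 73), (185, 105, 86, 60), (190, 130, 105, 71), (195, 88, 56, 45), (200, 87, 55, 44), (205, 86, 52, 41), (210, 85, 53, 40), (215, 88, 54, 42), (220, 87, 52, 40), (225, 86, 51, 38), (230, 86, 53, 40), (235, 93, 55, 42), (240, 147, 84, 59), (245, 148, 84, 61), (250, 28, 25, 25), (255, 33, 28, 28)]
```

Run:
```python
from h import *
m=camera_model("wrist");im=cv2.imread("pics/k18.png")
psi=np.radians(-6.5);xt=np.array([np.cos(psi),np.sin(psi),0]);yt=np.array([np.sin(psi),-np.cos(psi),0]);A=np.array([537.3,-191.8,0])
for h in (18,21,24,30):
    o=A+[0,0,h];T=o+[0,0,110]
    print(h,"top far outer/inner",wproj(m,[T+26*xt,T+20.5*xt])[:,1].round(1),"notch top",wproj(m,[o+[0,0,15]+26*xt])[0].round(1),"tooth bottom +-25deg",[wproj(m,[o+26*(np.cos(a)*xt+np.sin(a)*yt)])[0].round(1).tolist() for a in (-.45,.45)])
print("pin tip",wproj(m,[A+[0,0,26]+28*xt,A+[0,0,30]+26*xt]).round(1))
print("col",[(r,*im[r,278:286].mean(0)[::-1].astype(int)) for r in range(230,254,2)])
for dc in (-15,-13,13,15):print(dc,[(r,*im[r,281+dc-1:281+dc+2].mean(0)[::-1].astype(int)) for r in range(172,206,2)])
```

```text
18 top far outer/inner [232.3 244.9] notch top [280.6 188.8] tooth bottom +-25deg [[265.3, 188.5], [295.8, 188.5]]
21 top far outer/inner [234.6 247.5] notch top [280.6 189.6] tooth bottom +-25deg [[265.1, 189.2], [296.0, 189.2]]
24 top far outer/inner [237.1 250.2] notch top [280.6 190.5] tooth bottom +-25deg [[264.9, 190.0], [296.2, 190.0]]
30 top far outer/inner [242.4 256. ] notch top [280.6 192.2] tooth bottom +-25deg [[264.5, 191.6], [296.6, 191.6]]
pin tip [[280.6 184.2]
 [280.6 188. ]]
col [(230, np.int64(86), np.int64(52), np.int64(40)), (232, np.int64(86), np.int64(50), np.int64(38)), (234, np.int64(83), np.int64(49), np.int64(36)), (236, np.int64(109), np.int64(61), np.int64(44)), (238, np.int64(145), np.int64(82), np.int64(58)), (240, np.int64(148), np.int64(84), np.int64(59)), (242, np.int64(146), np.int64(83), np.int64(59)), (244, np.int64(146), np.int64(82), np.int64(58)), (246, np.int64(138), np.int64(78), np.int64(56)), (248, np.int64(59), np.int64(37), np.int64(30)), (250, np.int64(28), np.int64(25), np.int64(24)), (252, np.int64(32), np.int64(27), np.int64(25))]
-1
[... 2687 characters left out ...]
.int64(140)), (178, np.int64(97), np.int64(94), np.int64(94)), (180, np.int64(73), np.int64(72), np.int64(71)), (182, np.int64(71), np.int64(71), np.int64(72)), (184, np.int64(73), np.int64(73), np.int64(72)), (186, np.int64(75), np.int64(73), np.int64(73)), (188, np.int64(74), np.int64(72), np.int64(73)), (190, np.int64(92), np.int64(90), np.int64(90)), (192, np.int64(97), np.int64(96), np.int64(94)), (194, np.int64(100), np.int64(85), np.int64(79)), (196, np.int64(90), np.int64(60), np.int64(50)), (198, np.int64(88), np.int64(57), np.int64(45)), (200, np.int64(88), np.int64(55), np.int64(44)), (202, np.int64(87), np.int64(56), np.int64(43)), (204, np.int64(88), np.int64(55), np.int64(43))]
```

The image puts the sleeve's lower end at about 18–22 mm above the bench (home is 18, on the pin would be 30), so the notch is engaged. I'll ease the grip down so it settles, then open.

```bash
python3 -m crank '[{"grip":0.04,"x":0.001,"y":0,"z":0,"yaw":0},{"grip":0.04,"x":0.001,"y":0,"z":0.001,"yaw":0.03},{"grip":0.04,"x":0.001,"y":0,"z":0.001,"yaw":-0.03},{"grip":0.04,"x":0.001,"y":0,"z":0.001,"yaw":0},{"grip":0.04,"x":0.001,"y":0,"z":0.001,"yaw":0}]' 4
python3 -m crank '[{"grip":0.054,"x":0,"y":0,"z":0,"yaw":0},{"grip":0.056,"x":0,"y":0,"z":0,"yaw":0},{"grip":0.06,"x":0,"y":0,"z":0,"yaw":0},{"grip":0.065,"x":0,"y":0,"z":0,"yaw":0},{"grip":0.07,"x":0,"y":0,"z":0,"yaw":0}]' 4
cat > hfit.py <<'E'
from h import *
m=camera_model("wrist");st=state();im=grab_frame("wrist");psi=np.radians(st["ee_rot"][2])
xt=np.array([np.cos(psi),np.sin(psi),0]);A=np.array([537.3,-191.8,0])
print(st["ee_pos"].round(1),st["force"].round(1),st["gripper_width"])
for h in (18,20,22,30):
    o=A+[0,0,h];T=o+[0,0,110]
    print(h,"top",wproj(m,[T+26*xt,T+20.5*xt])[:,1].round(1),"bot25",wproj(m,[o+26*(np.cos(.45)*xt+np.sin(.45)*np.cross([0,0,1],xt))])[0].round(1),"notch",wproj(m,[o+[0,0,15]+26*xt])[0].round(1))
print("pin tip",wproj(m,[A+[0,0,26]+28*xt])[0].round(1))
g=im[:,278:285].mean(1).astype(int);print("centre",[(r,*g[r].tolist()) for r in range(160,300,2) if abs(g[r]-g[r-2]).max()>12])
g=im[:,294:298].mean(1).astype(int);print("tooth",[(r,*g[r].tolist()) for r in range(176,206,2)])
E
python3 hfit.py
```

```text
time_s: 14.9
ee_pos: [537.5, -191.2, 94.3]
ee_rot: [180.0, 0.2, -6.5]
force: [0.4, -1.4, 4.7]
gripper_width: 52.8
gripper_force: 4.0
time_s: 15.32
ee_pos: [538.3, -191.1, 94.0]
ee_rot: [-180.0, 0.1, -6.5]
force: [0.6, -0.2, 0.4]
gripper_width: 68.6
gripper_force: 0.0
[ 538.3 -191.1   94. ] [ 0.6 -0.2  0.4] 68.63910642421831
18 top [234.  246.9] bot25 [266.2 188.1] notch [281.8 188.5]
20 top [235.7 248.7] bot25 [266.1 188.6] notch [281.8 189.1]
22 top [237.4 250.6] bot25 [265.9 189.2] notch [281.8 189.7]
30 top [244.8 258.7] bot25 [265.4 191.4] notch [281.8 192.1]
pin tip [281.7 183.8]
centre [(174, 108, 104, 103), (176, 73, 72, 71), (184, 91, 78, 64), (186, 124, 99, 60), (188, 140, 111, 65), (192, 99, 74, 59), (194, 87, 55, 44), (238, 132, 76, 55), (240, 148, 85, 60), (248, 112, 65, 48), (250, 37, 29, 26), (256, 43, 39, 39), (286, 125, 120, 118), (288, 147, 140, 139)]
tooth [(176, 122, 117, 117), (178, 77, 75, 75), (180, 76, 75, 75), (182, 73, 71, 71), (184, 74, 71, 72), (186, 75, 72, 73), (188, 74, 72, 71), (190, 87, 86, 85), (192, 101, 99, 97), (194, 105, 91, 86), (196, 90, 60, 51), (198, 87, 54, 44), (200, 86, 54, 44), (202, 87, 55, 43), (204, 89, 58, 46)]
```

The grip is released. I'll retract and use the fingertips to feel the rim height: home means rim at 128 mm, so contact at TCP z of about 142.

```bash
python3 -m crank '[{"grip":0.09,"x":-0.001,"y":0,"z":0,"yaw":0},{"grip":0.09,"x":-0.001,"y":0,"z":0,"yaw":0},{"grip":0.09,"x":-0.001,"y":0,"z":-0.015,"yaw":0},{"grip":0.09,"x":-0.001,"y":0,"z":-0.03,"yaw":0},{"grip":0.09,"x":-0.001,"y":0,"z":-0.045,"yaw":0}]' 4
python3 -m crank '[{"grip":0.09,"x":0,"y":0,"z":-0.01,"yaw":0},{"grip":0.09,"x":0,"y":0,"z":-0.022,"yaw":0},{"grip":0.046,"x":0,"y":0,"z":-0.022,"yaw":0},{"grip":0.046,"x":0,"y":0,"z":-0.022,"yaw":0},{"grip":0.046,"x":0,"y":0,"z":-0.022,"yaw":0}]' 4
python3 -m crank '[{"grip":0.046,"x":0,"y":0,"z":0.002,"yaw":0},{"grip":0.046,"x":0,"y":0,"z":0.004,"yaw":0},{"grip":0.046,"x":0,"y":0,"z":0.006,"yaw":0},{"grip":0.046,"x":0,"y":0,"z":0.006,"yaw":0},{"grip":0.046,"x":0,"y":0,"z":0.006,"yaw":0}]' 4
python3 hfit.py
```

```text
time_s: 15.78
ee_pos: [537.6, -191.0, 139.7]
ee_rot: [-180.0, 0.1, -6.5]
force: [0.7, 0.2, 0.0]
gripper_width: 89.8
gripper_force: 0.0
time_s: 16.2
ee_pos: [537.3, -190.9, 160.7]
ee_rot: [-180.0, 0.1, -6.5]
force: [-0.2, -0.7, -0.5]
gripper_width: 72.7
gripper_force: 0.0
time_s: 16.62
ee_pos: [537.7, -191.1, 155.0]
ee_rot: [-180.0, 0.1, -6.5]
force: [-0.9, 1.3, 0.4]
gripper_width: 46.1
gripper_force: 0.0
[ 537.7 -191.1  155. ] [-0.9  1.3  0.4] 46.100863692466646
18 top [198.7 207.9] bot25 [269.1 174.9] notch [281.5 174.5]
20 top [199.4 208.7] bot25 [269.  175.2] notch [281.5 174.8]
22 top [200.2 209.6] bot25 [268.9 175.5] notch [281.5 175.2]
30 top [203.5 213.3] bot25 [268.6 176.9] notch [281.6 176.6]
pin tip [281.5 171.1]
centre [(164, 101, 98, 98), (166, 76, 74, 74), (172, 107, 89, 64), (174, 134, 108, 67), (178, 93, 65, 53), (202, 134, 79, 58), (204, 149, 85, 63), (210, 72, 46, 38), (212, 36, 34, 32), (228, 82, 78, 77), (230, 143, 137, 136), (250, 104, 100, 99), (252, 43, 40, 38), (286, 146, 141, 140), (288, 169, 163, 160), (292, 191, 184, 182)]
tooth [(176, 77, 75, 75), (178, 93, 90, 89), (180, 110, 100, 95), (182, 94, 70, 63), (184, 89, 59, 48), (186, 92, 61, 52), (188, 87, 58, 47), (190, 87, 56, 46), (192, 89, 57, 47), (194, 88, 58, 47), (196, 88, 57, 46), (198, 87, 56, 46), (200, 88, 56, 46), (202, 94, 59, 48), (204, 136, 80, 60)]
```

```bash
python3 -m crank '[{"grip":0.046,"x":0,"y":0,"z":0.002,"yaw":0},{"grip":0.046,"x":0,"y":0,"z":0.004,"yaw":0},{"grip":0.046,"x":0,"y":0,"z":0.006,"yaw":0},{"grip":0.046,"x":0,"y":0,"z":0.008,"yaw":0},{"grip":0.046,"x":0,"y":0,"z":0.009,"yaw":0}]' 4 | sed -n '2p;4p'
python3 -m crank '[{"grip":0.046,"x":0,"y":0,"z":0.0005,"yaw":0},{"grip":0.046,"x":0,"y":0,"z":0.001,"yaw":0},{"grip":0.046,"x":0,"y":0,"z":0.0015,"yaw":0},{"grip":0.046,"x":0,"y":0,"z":0.002,"yaw":0},{"grip":0.046,"x":0,"y":0,"z":0.002,"yaw":0}]' 4 | sed -n '2p;4p'
python3 -m crank '[{"grip":0.046,"x":0,"y":0,"z":0.0005,"yaw":0},{"grip":0.046,"x":0,"y":0,"z":0.001,"yaw":0},{"grip":0.046,"x":0,"y":0,"z":0.001,"yaw":0},{"grip":0.046,"x":0,"y":0,"z":0.001,"yaw":0},{"grip":0.046,"x":0,"y":0,"z":0.001,"yaw":0}]' 4 | sed -n '2p;4p'
```

```text
ee_pos: [537.7, -191.1, 146.0]
force: [0.5, 0.4, 0.5]
ee_pos: [537.8, -191.1, 144.4]
force: [0.3, 0.3, -0.5]
ee_pos: [537.9, -191.1, 143.5]
force: [0.1, 0.4, -1.2]
```

```bash
python3 -m crank '[{"grip":0.046,"x":0,"y":0,"z":0.0005,"yaw":0},{"grip":0.046,"x":0,"y":0,"z":0.001,"yaw":0},{"grip":0.046,"x":0,"y":0,"z":0.001,"yaw":0},{"grip":0.046,"x":0,"y":0,"z":0.001,"yaw":0},{"grip":0.046,"x":0,"y":0,"z":0.001,"yaw":0}]' 4 | sed -n '2p;4p'
python3 -m crank '[{"grip":0.046,"x":0,"y":0,"z":0.0005,"yaw":0},{"grip":0.046,"x":0,"y":0,"z":0.001,"yaw":0},{"grip":0.046,"x":0,"y":0,"z":0.001,"yaw":0},{"grip":0.046,"x":0,"y":0,"z":0.001,"yaw":0},{"grip":0.046,"x":0,"y":0,"z":0.001,"yaw":0}]' 4 | sed -n '2p;4p'
python3 -m crank '[{"grip":0.046,"x":0,"y":0,"z":0.0003,"yaw":0},{"grip":0.046,"x":0,"y":0,"z":0.0005,"yaw":0},{"grip":0.046,"x":0,"y":0,"z":0.0005,"yaw":0},{"grip":0.046,"x":0,"y":0,"z":0.0005,"yaw":0},{"grip":0.046,"x":0,"y":0,"z":0.0005,"yaw":0}]' 4 | sed -n '2p;4p'
```

```text
ee_pos: [537.8, -191.1, 142.4]
force: [0.1, 0.2, -0.2]
ee_pos: [538.0, -191.2, 142.2]
force: [-1.1, 0.8, 5.1]
ee_pos: [538.2, -191.2, 142.2]
force: [-1.5, 1.1, 7.9]
```

The fingertips met the rim at TCP z 142.2, so the rim is at 128.2 mm and the sleeve is fully home. Retracting and handing in.

```bash
python3 -m crank '[{"grip":0.046,"x":0,"y":0,"z":-0.005,"yaw":0},{"grip":0.046,"x":0,"y":0,"z":-0.02,"yaw":0},{"grip":0.046,"x":0,"y":0,"z":-0.045,"yaw":0},{"grip":0.046,"x":0,"y":0,"z":-0.07,"yaw":0},{"grip":0.046,"x":0,"y":0,"z":-0.08,"yaw":0}]' 4
python3 -m crank '[{"grip":0.046,"x":0,"y":0,"z":-0.01,"yaw":0},{"grip":0.046,"x":0,"y":0,"z":-0.02,"yaw":0},{"grip":0.046,"x":0,"y":0,"z":-0.02,"yaw":0},{"grip":0.046,"x":0,"y":0,"z":-0.02,"yaw":0},{"grip":0.046,"x":0,"y":0,"z":-0.02,"yaw":0}]' 4
python3 hfit.py | sed -n '1,2p;6,7p'
python3 -c "
from workcell import *
print(job_done())"
```

```text
time_s: 19.58
ee_pos: [539.3, -191.6, 224.1]
ee_rot: [179.9, -0.3, -6.5]
force: [-0.4, -0.0, 0.9]
gripper_width: 45.9
gripper_force: 0.0
time_s: 20.0
ee_pos: [537.3, -190.9, 239.8]
ee_rot: [-180.0, 0.1, -6.5]
force: [0.4, 0.3, -0.3]
gripper_width: 45.7
gripper_force: 0.0
[ 537.3 -190.9  239.8] [ 0.4  0.3 -0.3] 45.72125013129017
18 top [175.7 182.2] bot25 [271.8 163.6] notch [281.5 162.8]
pin tip [281.5 160.4]
centre [(162, 121, 99, 69), (166, 97, 69, 59), (178, 131, 81, 64), (180, 154, 93, 73), (184, 85, 61, 54), (186, 52, 49, 48), (196, 68, 66, 65), (198, 135, 129, 128), (200, 156, 149, 147), (212, 143, 137, 135), (214, 75, 70, 70), (216, 58, 55, 53), (222, 81, 60, 53), (224, 95, 65, 55), (230, 176, 104, 80), (232, 219, 129, 94), (236, 172, 150, 145), (238, 170, 165, 163), (246, 198, 193, 192), (254, 225, 222, 221), (256, 141, 137, 137), (258, 60, 57, 55), (260, 73, 69, 68), (286, 185, 125, 84), (288, 221, 145, 94)]
the job is handed in; nothing more can be done
None
```

The red sleeve is on the drum with its notches over the drive pin, and the fingertips felt its rim at 128.2 mm (128 is fully home); the gripper is clear and the job was handed in at 20 s, with no verdict returned.

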